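# Load a slide carrier into a push-latch reader tray

## Task

Press the slide reader's tray front to release the latch so that the tray springs fully out, set the oblong slide carrier down flat, without dropping or ramming it, into the tray's pocket, then press the tray back in until it latches and stays in by itself. Press gently, never with more than 20 N on the reader or its tray, and leave the other things on the bench where they stand.

Things in the scene. Friction and masses are not known exactly. Their poses are not given: they have to be found in the camera images.
- reader: low light-grey box screwed to the bench, 220 mm deep, 180 wide, 78 high. Origin on the bench under the middle of its front face; x points into the box, z up. The tray slides out of a front slot 136 mm wide, 10 to 68 mm above the bench. Its push-push latch is hidden: press the tray in and let go, it springs out; press in again and let go, it stays. It cannot be pulled open. It bears 20 N at most.
- tray (a joint): how far the tray stands out, m: 0.085 fully out, about 0 latched, negative when pressed farther in. Slides along the reader's x, out is -x; a spring pushes it out with 5 N (6 to 9 N passing the catch). To release: press 5 to 23 mm past 0; to latch: 8 to 26 mm past 0; how far differs from reader to reader; 1 mm on comes a stiff rubber buffer. A push of 10 to 15 N always works the latch, under 9 N may not.
- tray_face (a point): middle of the tray's flat grey front panel, on its outer side, where it is pressed along +x (axes as the reader's): 108 mm wide, 48 high (12 to 60 mm above the bench), 10 thick; this point is 36 mm above the bench and rides with the tray. It stands 56 mm before the reader's front when latched, 141 mm fully out. A gripper held low and pushed in too far would strike the reader's front: press high on the panel.
- pocket (a point): middle of the floor of the tray's pocket, 22 mm above the bench, 74 mm behind (+x of) the tray face; rides with the tray; axes as the reader's. The pocket is 32 mm (x) by 78 mm (y), with light walls 4 mm thick and 6 mm high. Tray fully out: open from above, 67 mm in front of the reader's front; the panel's inner side is 64 mm from this point.
- carrier_centre (a point): centre, 19 mm above the underside, of the slide carrier to be loaded: a grey oblong plate 30 (x) x 76 (y) x 8 mm with glass on it and a block-shaped post in the middle, 20 (x) x 16 (y) mm, rising to 38 mm above the underside: grip the post across its 16 mm (y). Stands flat on the bench; the same after a half turn. 80 to 170 g.
- dish_carrier: the round carrier, which stays out: a grey disc 66 mm across, 8 mm thick, with a round post 18 mm across, 38 mm high in all. Origin under its middle
- dropper: amber dropper bottle, 34 mm across, 85 mm high; origin under its middle
- beaker: glass beaker, 68 mm across, 85 mm high; origin under its middle
- dishes: closed stack of clear culture dishes, 92 mm across, 44 mm high; origin under its middle
- slide_box: shut blue slide box, 88 x 113 x 35 mm; origin under its middle
- eyepiece: black spare eyepiece standing upright, 38 mm across, 52 mm high; origin under its middle
Mind the look-alikes: they are no part of the job. Leave any brown or purple look-alike of the part that bears carrier_centre alone.

How it is judged:
By the outcome, as a careful person would: the job done as asked, in the order asked, and still so for the second after the job is handed in, with the robot touching nothing.
It also fails if it takes over 69 s, if anything falls off the work surface, if the arm or the gripper's body presses on something with over 40 N, if the wrist force passes 120 N, or if a joint passes its speed limit or range.

## Robot

A 6-joint arm with a two-finger parallel gripper is mounted at the origin on the work surface. World frame = base frame: x ahead of the robot, y to its left, z up, the work surface at z = 0. Lengths are in m, angles in rad, forces in N, time in s.
With the tool pointing down it reaches from about 0.375 to 0.75 m from the base axis. Payload 9 kg.
Tool frame: the origin (TCP) lies at the very end of the fingers, on their centre line; the grasp point (between the pads) lies 19 mm behind it; z points along the fingers, y is the line along which they close (so a half turn about z gives the same grasp; the last joint's range is limited). The gripper opens to 85 mm and grips with 20 to 120 N. Pads are 22 mm wide; open, the fingers measure 114 mm over their backs; the gripper's body (76 mm by 85 mm) begins 54 mm behind the grasp point. The pads swing forward as they close: fully open they stand 13 mm farther back than shut.
Start: joints at [0.887, 0.104, 0.097, 1.564, 0, 1.353], TCP at [0.269, 0.536, 0.231] pointing down, gripper open.
Joint ranges: [-2.99, 2.99], [-0.84, 1.86], [-1.1, 1.16], [-1.84, 2.11], [-1.51, 1.56], [-3.14, 3.14]. Speed limits (rad/s): [2.22, 2.22, 2.57, 3.14, 3.14, 3.14].

## Interface

Orientations are given as a unit quaternion [w, x, y, z].
In Python, from rig import get_state, grab_frame, hand_in, search_frame, cut_out gives the robot as it stands. The module is installed in compiled form; this text tells all that it offers.
- The arm moves only by the tool arm_command, never from a script. Its arguments are lists of equal length, an entry for each row: "fingers": the closure, from 0 (fully open) to 1 (shut); "xyz": the shift along the world's x, y, z in m, a list of three; "delta_rot": the turn, a rotation vector about the world's x, y, z in degrees, a list of three. In form: {"fingers": [fingers, ...], "xyz": [[dx, dy, dz], ...], "delta_rot": [[rx, ry, rz], ...]}. A call has 1 to 12 rows; each row is the pose to reach, as a shift and turn from the pose commanded when the call began; what a row does not reach only later rows make up. A row lasts 1/10 s, in which the tool goes at most 50 mm and 8.59 degrees, less where a joint would pass 70% of its speed; a pose out of reach is approached as far as the arm can. A call with a gripper value outside its range is refused whole. The fingers move at their own pace and stop on an object; "squeeze" is the grip in N (left out, the last holds). Time passes only in rows, so rows that repeat a pose let the fingers close. It gives the time, the measured TCP pose, the force, the opening and the grip force at its end, in the units of the state.
- get_state(): the state, without advancing time (a new reading comes with each control period).
- grab_frame(name): name is "scene" or "top" or "wrist"; returns a dict with "img" (420x560x3 uint8, red, green, blue), "fx", "fy", "cx", "cy" (pixels), "view" (4x4, takes a point from world to camera coordinates). Camera axes: x right, y down, z forward; pixel columns grow to the right and rows downward; lengths in m; the calibration is good to about 2 mm. A picture is of the moment at which its call begins. There is no depth.
- hand_in(): hands the job in; it is judged then, once.
Trained networks look in a picture, given as the dict that the camera call returned (one of the last four; its "shot" number tells which), for a name from the list of things; names that differ only in an ending like _2 or _b are one class to them, and where a whole thing is asked for, a point or a joint stands for the part that bears it (a point fixed in the world has none). Each returns a list of dicts, best first, with "conf" (0 to 1); they miss things now and then, are a little off and sometimes report something else, mostly with a low value. They report only what shows in the picture. A call takes as long as a camera call. They do not tell look-alikes from the thing itself.
- search_frame(query, picture): "bbox" ([left, top, right, bottom] in pixels, round what is visible of it).
- cut_out(query, picture): "mask" (420x560 bool, what is visible of it) and "bbox" ([left, top, right, bottom] in pixels, round what is visible of it).
The state is a dict: "time_s": time; "q": joint angles; "qd": joint speeds; "joint_efforts": joint torques, N m; "tcp_pos": TCP position; "eef_rot": TCP orientation; "ft_force": force on the tool from outside, world axes, zero at the start; "moment": the same for the moment, N m; "width": opening from 0.0 (shut) to 1.0 (fully open); "grasp_force": force on a finger pad.
Only numpy, scipy, OpenCV 4.12 (cv2) and the standard library are available. Lean on these libraries where they do the work, as an engineer would, in place of code of your own. Each camera call takes 0.05 s, during which the arm holds its last target. There are 200 camera calls.

## Working session

There is one attempt and no reset: what is moved stays moved. The work goes in short steps, Python scripts to look and compute and a tool call to move; the robot and the scene stay as the last step left them, time stands still between calls to the robot, and variables do not carry over. Pictures are saved under pics/ and viewed, at most 10 in all, crops included, and the job is handed in when it is done.

Besides the shell and the picture viewer there is one more tool, called after "Call:" by a JSON object that holds its "method" and its "body". arm_command: Moves the arm, as the interface text tells. Its arguments: {"type":"object","properties":{"fingers":{"type":"array","items":{"type":"number"}},"xyz":{"type":"array","items":{"type":"array","items":{"type":"number"}}},"delta_rot":{"type":"array","items":{"type":"array","items":{"type":"number"}}},"squeeze":{"type":"number"}},"required":["fingers","xyz","delta_rot"]}

```bash
mkdir -p pics; cat > h.py <<'E'
import numpy as np, cv2
from rig import *
def ray(p,u,v):
    V=np.array(p["view"]);R=V[:3,:3];t=V[:3,3]
    d=R.T@np.array([(u-p["cx"])/p["fx"],(v-p["cy"])/p["fy"],1.]);return -R.T@t,d
def atz(p,u,v,z):
    o,d=ray(p,u,v);return o+d*(z-o[2])/d[2]
def proj(p,X):
    V=np.array(p["view"]);c=V[:3,:3]@np.array(X)+V[:3,3]
    return np.array([p["fx"]*c[0]/c[2]+p["cx"],p["fy"]*c[1]/c[2]+p["cy"]])
def save(p,n): cv2.imwrite("pics/"+n,cv2.cvtColor(p["img"],cv2.COLOR_RGB2BGR))
E
python3 - <<'E'
from h import *
ps={n:grab_frame(n) for n in ("scene","top")}
for n,p in ps.items():
    save(p,n+"1.png"); print(n,np.round(ray(p,p["cx"],p["cy"]),3).tolist())
    for q in ["reader","tray","carrier_centre","dish_carrier","dropper","beaker","dishes","slide_box","eyepiece"]:
        print(q,[(round(r["conf"],2),[round(float(x)) for x in r["bbox"]]) for r in search_frame(q,p)][:4])
print(get_state())
E
```

```text
scene [[1.23, 0.03, 1.179], [-0.541, -0.009, -0.841]]
reader [(0.57, [295, 176, 308, 193])]
tray [(0.93, [213, 248, 259, 274])]
carrier_centre [(0.75, [376, 164, 400, 186]), (0.65, [335, 218, 346, 242]), (0.63, [386, 242, 444, 290]), (0.55, [361, 190, 388, 208])]
dish_carrier [(0.73, [215, 245, 257, 272]), (0.58, [157, 200, 182, 216])]
dropper [(0.74, [200, 249, 295, 378]), (0.64, [428, 186, 447, 215])]
beaker [(0.82, [96, 190, 132, 224])]
dishes [(0.55, [98, 252, 137, 290])]
slide_box [(0.93, [388, 243, 444, 290])]
eyepiece [(0.67, [295, 176, 305, 190])]
top [[0.347, 0.013, 1.127], [0.15, -0.004, -0.989]]
reader [(0.89, [257, 61, 341, 173])]
tray [(0.93, [287, 138, 332, 175])]
carrier_centre [(0.86, [150, 261, 171, 289]), (0.82, [202, 252, 214, 284]), (0.69, [161, 231, 193, 249]), (0.63, [205, 192, 221, 224])]
dish_carrier [(0.62, [372, 222, 395, 245])]
dropper [(0.59, [103, 228, 123, 240])]
beaker [(0.65, [418, 205, 452, 228]), (0.54, [289, 144, 331, 173])]
dishes [(0.77, [399, 137, 437, 177])]
slide_box [(0.74, [125, 147, 177, 187]), (0.59, [162, 234, 193, 250])]
eyepiece [(0.72, [242, 244, 260, 264])]
{'time_s': 1.0, 'q': array([ 8.87302481e-01,  1.04084571e-01,  9.72994049e-02,  1.56389868e+00,
       -1.35189812e-05,  1.35313109e+00]), 'qd': array([-0.00169801, -0.00022843,  0.00102698,  0.00050465,  0.00101029,
        0.00050544]), 'joint_efforts': array([-2.84305111e-05, -5.56772518e+01,  5.03772783e+01,  1.21800425e-03,
       -4.29393085e-04, -2.01426332e-05]), 'tcp_pos': array([0.26949461, 0.53610619, 0.2313394 ]), 'eef_rot': array([3.05773634e-05, 2.30814112e-01, 9.72997864e-01, 4.76847311e-05]), 'ft_force': array([-0.49077903, -0.4501064 ,  0.07492508]), 'moment': array([-0.00642866, -0.03088198, -0.01333142]), 'grasp_force': 0.0, 'width': 0.9998602524737444}
```

View pics/top1.png

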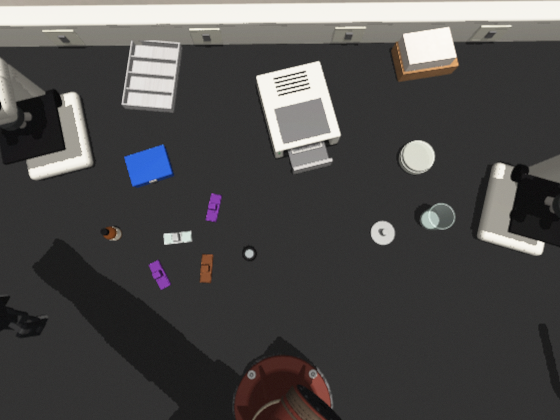

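View pics/scene1.png

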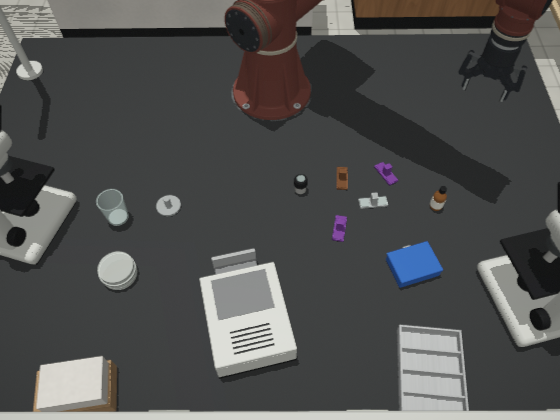

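The top view shows the grey carrier at (177,238), with purple and brown look-alikes around it. The reader is at (297,110) with its tray front at (310,165). In the scene view, the carrier is at (373,201) and the tray at (235,262). I'll fit poses by matching silhouettes.

```bash
cat >> h.py <<'E'
from scipy.optimize import minimize
def box(x0,x1,y0,y1,z0,z1): return np.array([[x,y,z] for x in(x0,x1) for y in(y0,y1) for z in(z0,z1)])
READER=[box(0,.22,-.09,.09,0,.078)]
def TRAY(s): return [box(-.056-s,-.046-s,-.054,.054,.012,.060)]
CARR=[box(-.015,.015,-.038,.038,0,.008),box(-.01,.01,-.008,.008,.008,.038)]
def place(pts,a,z=0):
    c,s=np.cos(a[2]),np.sin(a[2]);return pts@np.array([[c,s,0],[-s,c,0],[0,0,1]])+[a[0],a[1],z]
def sil(p,parts,a,S=8,z=0):
    m=np.zeros((420,560),np.float32);allq=[np.array([proj(p,X) for X in place(b,a,z)]) for b in parts]
    P=np.concatenate(allq);o=np.floor(P.min(0))-2;n=(np.ceil(P.max(0))+2-o).astype(int)
    M=np.zeros((n[1]*S,n[0]*S),np.uint8)
    for q in allq: cv2.fillConvexPoly(M,cv2.convexHull(np.round((q-o+.5)*S).astype(np.int32)),255)
    M=cv2.resize(M,tuple(int(k) for k in n),interpolation=cv2.INTER_AREA)/255.
    o=o.astype(int);y0,x0=max(o[1],0),max(o[0],0);y1,x1=min(o[1]+n[1],420),min(o[0]+n[0],560)
    if y1>y0 and x1>x0: m[y0:y1,x0:x1]=M[y0-o[1]:y1-o[1],x0-o[0]:x1-o[0]]
    return m
def fit(pm,parts,a0,z=0):
    def f(a): 
        c=0
        for p,m in pm:
            s=sil(p,parts,a,z=z);c+=1-np.minimum(s,m).sum()/np.maximum(s,m).sum()
        return c/len(pm)
    best=None
    for k in range(3):
        a0=np.array(a0);r=minimize(f,a0,method="Nelder-Mead",options=dict(initial_simplex=np.vstack([a0]+[a0+d for d in np.diag([.012,.012,.15])]),xatol=1e-4,fatol=1e-4));a0=r.x
    return r.x,r.fun
E
python3 - <<'E'
from h import *
ps={n:grab_frame(n) for n in ("scene","top")}
t=ps["top"]
print("guess",atz(t,177,238,.008),atz(t,308,152,.07),atz(t,290,68,.078))
def mk(q,p,pt):
    for r in cut_out(q,p):
        b=r["bbox"]
        if b[0]-3<=pt[0]<=b[2]+3 and b[1]-3<=pt[1]<=b[3]+3: print(q,r["conf"],b,r["mask"].sum());return r["mask"].astype(np.float32)
    print(q,"none")
rm=[(ps[n],mk("reader",ps[n],c)) for n,c in (("top",(297,105)),("scene",(248,318)))]
tm=[(ps[n],mk("tray",ps[n],c)) for n,c in (("top",(310,160)),("scene",(235,262)))]
cm=[(ps[n],mk("carrier_centre",ps[n],c)) for n,c in (("top",(177,238)),("scene",(373,201)))]
for n,l,parts,g in (("r",rm,READER,[*atz(t,308,147,.078)[:2],.25]),("c",cm,CARR,[*atz(t,177,238,.008)[:2],0.1])):
    l=[x for x in l if x[1] is not None]
    for x in l: print(n,"single",fit([x],parts,g))
    print(n,"both",fit(l,parts,g))
for q,c in(("dish_carrier",(383,232)),):print(atz(t,*c,.008))
print("eyepiece",atz(t,250,254,.026),"purple",atz(t,213,207,.008),atz(t,159,275,.008),"brown",atz(t,206,268,.008),"box",atz(t,148,165,.035),"dropper",atz(t,110,233,.03))
E
```

```text
guess [0.43058171 0.28070419 0.008     ] [ 0.64922367 -0.07594206  0.07      ] [ 0.88295411 -0.03224947  0.078     ]
reader 0.59 [256.4, 61.2, 340.9, 174.1] 6575
reader 0.83 [201.1, 248.9, 295.6, 379.3] 8940
tray 0.85 [288.7, 140.7, 334.8, 175.1] 989
tray 0.57 [214.7, 249.7, 259.8, 273.6] 758
carrier_centre 0.76 [161.7, 231.5, 192.3, 248.5] 313
carrier_centre 0.64 [359.3, 192.5, 387.5, 208.6] 313
r single (array([ 0.66729109, -0.07472899,  0.22809266]), np.float64(0.11856281757354736))
r single (array([ 0.67215834, -0.07718923,  0.22802694]), np.float64(0.09694355726242065))
r both (array([ 0.66937266, -0.07546129,  0.22354497]), np.float64(0.11955752968788147))
c single (array([0.4317579 , 0.28130913, 0.10158178]), np.float64(0.07445049285888672))
c single (array([0.43456582, 0.27873013, 0.09387341]), np.float64(0.09189939498901367))
c both (array([0.43264031, 0.27993903, 0.09855857]), np.float64(0.11941629648208618))
[ 0.4393902  -0.27998493  0.008     ]
eyepiece [0.38412016 0.08152021 0.026     ] purple [0.51441355 0.18379248 0.008     ] [0.33210755 0.32664223 0.008     ] brown [0.34894122 0.20098553 0.008     ] box [0.62834025 0.35769926 0.035     ] dropper [0.44467472 0.45429547 0.03      ]
```

```bash
python3 - <<'E'
from h import *
ps={n:grab_frame(n) for n in ("scene","top")}
out=[]
l=[]
for n in ("top","scene"):
    p=ps[n];m=cut_out("reader",p)[0]["mask"]|False
    for r in cut_out("tray",p)[:1]: m=m|r["mask"]
    l.append((p,m.astype(np.float32)))
parts=READER+TRAY(0)+[box(-.046,0,-.05,.05,.012,.03)]
for x in l: print(fit([x],parts,[.669,-.075,.22]))
a,f=fit(l,parts,[.669,-.075,.22]);print(a,f)
ims=[]
for (p,m),(y,x) in zip(l,((50,235),(235,180))):
    im=cv2.cvtColor(p["img"],cv2.COLOR_RGB2BGR)[y:y+145,x:x+130];im=cv2.resize(im,None,fx=3,fy=3,interpolation=cv2.INTER_CUBIC)
    for b in READER+TRAY(0):
        q=np.array([(proj(p,X)-[x,y]+.5)*3 for X in place(b,a)]).astype(int)
        for i in range(8):
            for k in(1,2,4):
                if not i&k: cv2.line(im,q[i].tolist(),q[i|k].tolist(),(0,0,255),1)
    ims.append(im)
cv2.imwrite("pics/fit.png",np.hstack(ims))
E
```

```text
(array([ 0.66895237, -0.07449755,  0.23407532]), np.float64(0.022610008716583252))
(array([ 0.67215216, -0.07798264,  0.23356579]), np.float64(0.02124875783920288))
[ 0.67083312 -0.07661487  0.23400207] 0.03382989764213562
```

View pics/fit.png

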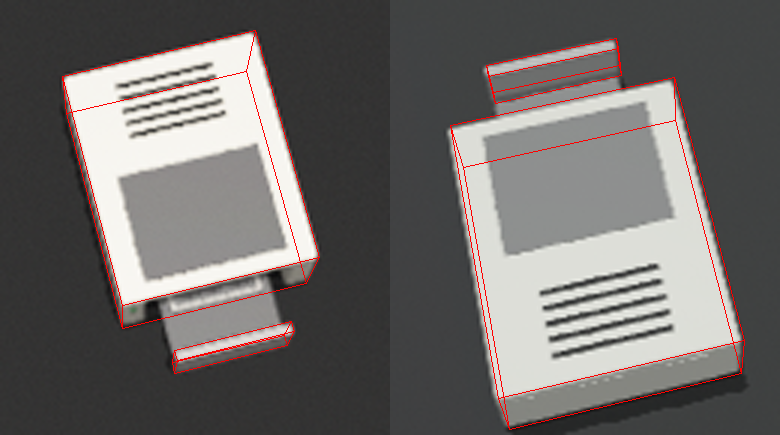

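Call:
{"method": "arm_command", "body": {"fingers": [1,1,1,1,1,1,1,1,1,1,1,1], "xyz": [[0.026,-0.053,0],[0.052,-0.106,0],[0.078,-0.159,0],[0.104,-0.211,0],[0.13,-0.264,0],[0.156,-0.317,0],[0.182,-0.37,0],[0.208,-0.423,0],[0.234,-0.476,0],[0.26,-0.528,0],[0.286,-0.581,0],[0.312,-0.634,0]], "delta_rot": [[0,0,8],[0,0,16],[0,0,24],[0,0,32],[0,0,40.1],[0,0,40.1],[0,0,40.1],[0,0,40.1],[0,0,40.1],[0,0,40.1],[0,0,40.1],[0,0,40.1]], "squeeze": 25}}

```text
time_s: 2.9
tcp_pos: [0.5271, 0.0117, 0.2316]
eef_rot: [0.0, -0.117, 0.993, -0.0]
ft_force: [0.4, 1.3, 0.5]
width: -0.002
grasp_force: 0.0
```

Call:
{"method": "arm_command", "body": {"fingers": [1,1,1,1,1], "xyz": [[0.02,-0.04,0],[0.04,-0.08,0],[0.05,-0.1,0],[0.05,-0.1,0],[0.05,-0.1,0]], "delta_rot": [[0,0,0],[0,0,0],[0,0,0],[0,0,0],[0,0,0]]}}

```text
time_s: 3.4
tcp_pos: [0.5763, -0.0861, 0.2311]
eef_rot: [-0.0, -0.116, 0.993, 0.0]
ft_force: [0.4, 0.5, 0.6]
width: -0.001
grasp_force: 0.0
```

Call:
{"method": "arm_command", "body": {"fingers": [1,1,1,1,1,1,1], "xyz": [[0.003,-0.012,-0.03],[0.003,-0.012,-0.075],[0.003,-0.012,-0.12],[0.003,-0.012,-0.16],[0.003,-0.012,-0.185],[0.003,-0.012,-0.185],[0.003,-0.012,-0.185]], "delta_rot": [[0,0,0],[0,0,0],[0,0,0],[0,0,0],[0,0,0],[0,0,0],[0,0,0]]}}

```text
time_s: 4.1
tcp_pos: [0.5796, -0.0972, 0.0474]
eef_rot: [0.0, -0.117, 0.993, 0.0]
ft_force: [0.2, 0.0, 0.4]
width: -0.002
grasp_force: 0.0
```

```bash
python3 - <<'E'
from h import *
p=grab_frame("scene");q=grab_frame("wrist")
a=cv2.resize(p["img"][200:340,150:300],None,fx=3,fy=3)
b=q["img"]
cv2.imwrite("pics/pre.png",cv2.cvtColor(cv2.resize(np.hstack([a[:420],b[:,100:460]]),(780,405)),cv2.COLOR_RGB2BGR))
E
```

```text
(no output)
```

View pics/pre.png

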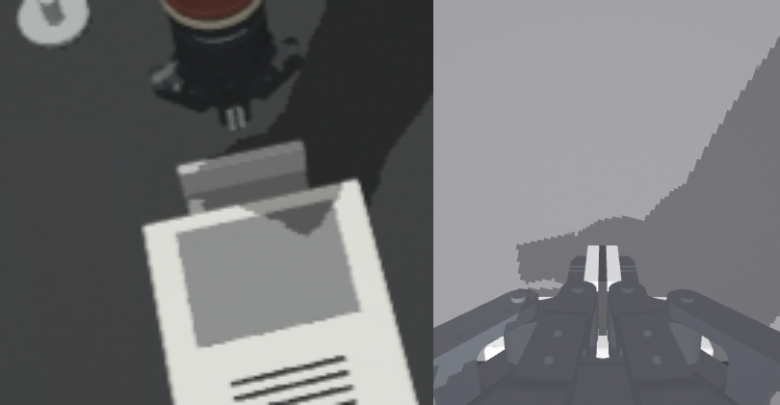

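The closed fingertips stand centred in front of the panel (about (235,120) in the crop). Now pressing gently.

Call:
{"method": "arm_command", "body": {"fingers": [1,1,1,1,1,1,1], "xyz": [[0.005,0.0012,0],[0.01,0.0023,0],[0.0126,0.003,0],[0.0156,0.0037,0],[0.0185,0.0044,0],[0.0204,0.0049,0],[0.0204,0.0049,0]], "delta_rot": [[0,0,0],[0,0,0],[0,0,0],[0,0,0],[0,0,0],[0,0,0],[0,0,0]]}}

```text
time_s: 4.9
tcp_pos: [0.6001, -0.0932, 0.0462]
eef_rot: [-0.0, -0.117, 0.993, 0.0]
ft_force: [0.4, 0.6, -0.3]
width: 0.001
grasp_force: 0.0
```

Call:
{"method": "arm_command", "body": {"fingers": [1,1,1,1,1,1], "xyz": [[0.002,0.0005,0],[0.004,0.001,0],[0.006,0.0014,0],[0.008,0.0019,0],[0.0097,0.0023,0],[0.0097,0.0023,0]], "delta_rot": [[0,0,0],[0,0,0],[0,0,0],[0,0,0],[0,0,0],[0,0,0]]}}

```text
time_s: 5.5
tcp_pos: [0.6093, -0.0911, 0.0463]
eef_rot: [-0.001, -0.117, 0.993, -0.0]
ft_force: [-4.3, -0.2, 3.2]
width: 0.001
grasp_force: 2.3
```

Call:
{"method": "arm_command", "body": {"fingers": [1,1,1], "xyz": [[0.002,0.0005,0],[0.0039,0.0009,0],[0.0039,0.0009,0]], "delta_rot": [[0,0,0],[0,0,0],[0,0,0]]}}

```text
time_s: 5.8
tcp_pos: [0.6133, -0.0901, 0.0463]
eef_rot: [-0.0, -0.117, 0.993, 0.0]
ft_force: [-4.5, -0.2, 3.5]
width: 0.003
grasp_force: 2.4
```

Call:
{"method": "arm_command", "body": {"fingers": [1,1,1], "xyz": [[0.002,0.0005,0],[0.0029,0.0007,0],[0.0029,0.0007,0]], "delta_rot": [[0,0,0],[0,0,0],[0,0,0]]}}

```text
time_s: 6.1
tcp_pos: [0.6162, -0.0894, 0.0463]
eef_rot: [-0.0, -0.117, 0.993, 0.0]
ft_force: [-5.0, -0.2, 2.8]
width: 0.002
grasp_force: 2.4
```

Call:
{"method": "arm_command", "body": {"fingers": [1,1,1], "xyz": [[0.0015,0.0003,0],[0.0029,0.0007,0],[0.0029,0.0007,0]], "delta_rot": [[0,0,0],[0,0,0],[0,0,0]]}}

```text
time_s: 6.4
tcp_pos: [0.6192, -0.0887, 0.0463]
eef_rot: [-0.0, -0.117, 0.993, 0.0]
ft_force: [-4.2, -1.9, 2.7]
width: -0.003
grasp_force: 2.4
```

Call:
{"method": "arm_command", "body": {"fingers": [1,1,1], "xyz": [[0.001,0.0002,0],[0.002,0.0005,0],[0.002,0.0005,0]], "delta_rot": [[0,0,0],[0,0,0],[0,0,0]]}}

```text
time_s: 6.7
tcp_pos: [0.6212, -0.0882, 0.0463]
eef_rot: [-0.0, -0.117, 0.993, 0.0]
ft_force: [-5.0, -1.2, 2.6]
width: 0.003
grasp_force: 2.3
```

Call:
{"method": "arm_command", "body": {"fingers": [1,1,1], "xyz": [[0.001,0.0002,0],[0.002,0.0005,0],[0.002,0.0005,0]], "delta_rot": [[0,0,0],[0,0,0],[0,0,0]]}}

```text
time_s: 7.0
tcp_pos: [0.6232, -0.0877, 0.0463]
eef_rot: [-0.0, -0.117, 0.993, 0.0]
ft_force: [-4.5, -1.3, 3.2]
width: -0.003
grasp_force: 2.4
```

Call:
{"method": "arm_command", "body": {"fingers": [1,1,1], "xyz": [[0.001,0.0002,0],[0.002,0.0005,0],[0.002,0.0005,0]], "delta_rot": [[0,0,0],[0,0,0],[0,0,0]]}}

```text
time_s: 7.3
tcp_pos: [0.6253, -0.0872, 0.0463]
eef_rot: [-0.0, -0.117, 0.993, -0.0]
ft_force: [-5.1, -2.9, 2.0]
width: 0.003
grasp_force: 2.4
```

Call:
{"method": "arm_command", "body": {"fingers": [1,1,1], "xyz": [[0.001,0.0002,0],[0.0015,0.0003,0],[0.0015,0.0003,0]], "delta_rot": [[0,0,0],[0,0,0],[0,0,0]]}}

```text
time_s: 7.6
tcp_pos: [0.6267, -0.0869, 0.0463]
eef_rot: [-0.0, -0.117, 0.993, 0.0]
ft_force: [-4.0, -0.7, 3.3]
width: -0.0
grasp_force: 2.4
```

Call:
{"method": "arm_command", "body": {"fingers": [1,1,1], "xyz": [[0.001,0.0002,0],[0.0015,0.0003,0],[0.0015,0.0003,0]], "delta_rot": [[0,0,0],[0,0,0],[0,0,0]]}}

```text
time_s: 7.9
tcp_pos: [0.6274, -0.0867, 0.0463]
eef_rot: [-0.001, -0.117, 0.993, -0.0]
ft_force: [-10.4, -2.4, 5.8]
width: 0.0
grasp_force: 4.9
```

Call:
{"method": "arm_command", "body": {"fingers": [1,1], "xyz": [[0.0004,0.0001,0],[0.0004,0.0001,0]], "delta_rot": [[0,0,0],[0,0,0]]}}

```text
time_s: 8.1
tcp_pos: [0.6275, -0.0867, 0.0463]
eef_rot: [-0.001, -0.117, 0.993, -0.0]
ft_force: [-11.4, -1.8, 6.8]
width: -0.004
grasp_force: 5.7
```

Call:
{"method": "arm_command", "body": {"fingers": [1,1,1,1,1,1,1,1,1], "xyz": [[-0.0195,-0.0046,0],[-0.039,-0.0093,0],[-0.058,-0.0139,0],[-0.078,-0.0186,0],[-0.0975,-0.0232,0],[-0.117,-0.0278,0],[-0.136,-0.0325,0],[-0.156,-0.0371,0],[-0.156,-0.0371,0]], "delta_rot": [[0,0,0],[0,0,0],[0,0,0],[0,0,0],[0,0,0],[0,0,0],[0,0,0],[0,0,0],[0,0,0]]}}

```text
time_s: 9.0
tcp_pos: [0.4719, -0.1236, 0.0463]
eef_rot: [0.0, -0.116, 0.993, 0.0]
ft_force: [0.1, 0.8, 0.3]
width: 0.002
grasp_force: 0.0
```

```bash
python3 - <<'E'
from h import *
t=grab_frame("top");p=grab_frame("scene")
a=[.671,-.0765,.234]
a0=cv2.cvtColor(t["img"],cv2.COLOR_RGB2BGR).copy();b0=cv2.cvtColor(p["img"],cv2.COLOR_RGB2BGR).copy()
def crop(p,y,x):
    im=cv2.resize(cv2.cvtColor(p["img"],cv2.COLOR_RGB2BGR)[y:y+145,x:x+130],None,fx=3,fy=3,interpolation=cv2.INTER_CUBIC)
    for b in TRAY(.085)+[box(-.083,-.051,-.039,.039,.022,.028)]:
        q=np.array([(proj(p,X)-[x,y]+.5)*3 for X in place(b,a)]).astype(int)
        for i in range(8):
            for k in(1,2,4):
                if not i&k: cv2.line(im,q[i].tolist(),q[i|k].tolist(),(0,0,255),1)
    return im
cv2.imwrite("pics/out.png",np.hstack([crop(t,100,250),crop(p,200,170)]))
E
```

```text
(no output)
```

View pics/out.png

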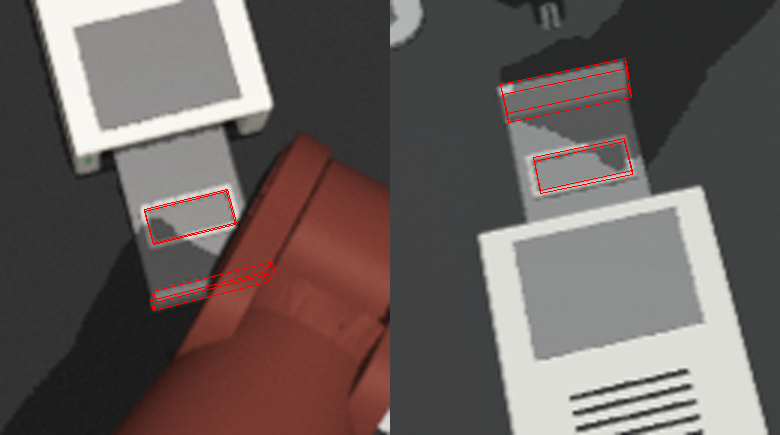

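The tray is fully out, and the predicted pocket lands on the seen one at about (190,217) and (583,167). The fit has only ±1 mm of play, so I'll check where the wrist camera sits and use it to refine.

```bash
python3 - <<'E'
from h import *
from scipy.spatial.transform import Rotation as R
s=get_state();w=grab_frame("wrist")
q=s["eef_rot"];T=R.from_quat([*q[1:],q[0]]).as_matrix()
V=np.array(w["view"]);o=-V[:3,:3].T@V[:3,3]
print("cam in tool",T.T@(o-s["tcp_pos"]),"cam axes in tool (cols)\n",np.round(T.T@V[:3,:3].T,3),w["fx"],w["cx"],w["cy"])
E
```

```text
cam in tool [ 0.06614879  0.00039399 -0.14231037] cam axes in tool (cols)
 [[ 0.001 -0.965 -0.264]
 [ 1.     0.     0.001]
 [-0.001 -0.264  0.965]] 343.5463857114094 275.38156237167334 214.55305105708854
```

Call:
{"method": "arm_command", "body": {"fingers": [0.6,0.6,0.6,0.6,0.6,0.6], "xyz": [[0,0,0.045],[0,0,0.09],[0,0,0.13],[0.03,0.01,0.17],[0.06,0.02,0.2],[0.06,0.02,0.2]], "delta_rot": [[0,0,0],[0,0,0],[0,0,0],[0,0,0],[0,0,0],[0,0,0]]}}

```text
time_s: 9.75
tcp_pos: [0.5378, -0.1033, 0.2507]
eef_rot: [0.004, -0.118, 0.993, -0.002]
ft_force: [-0.2, -0.2, -0.9]
width: 0.394
grasp_force: 0.0
```

Call:
{"method": "arm_command", "body": {"fingers": [0.6,0.6,0.6,0.6,0.6,0.6], "xyz": [[0.034,0.006,-0.03],[0.068,0.011,-0.06],[0.068,0.011,-0.1],[0.068,0.011,-0.1],[0.068,0.011,-0.1],[0.068,0.011,-0.1]], "delta_rot": [[0,0,0],[0,0,0],[0,0,0],[0,0,0],[0,0,0],[0,0,0]]}}

```text
time_s: 10.35
tcp_pos: [0.6016, -0.093, 0.1491]
eef_rot: [0.001, -0.117, 0.993, -0.001]
ft_force: [0.3, 0.3, 1.2]
width: 0.402
grasp_force: 0.0
```

```bash
python3 - <<'E'
from h import *
w=grab_frame("wrist");np.savez("pics/w1.npz",**{k:w[k] for k in("img","fx","fy","cx","cy","view")})
print(get_state()["tcp_pos"],get_state()["eef_rot"])
a=[.671,-.0765,.234]
im=cv2.cvtColor(w["img"],cv2.COLOR_RGB2BGR).copy()
for b in [box(-.083,-.051,-.039,.039,.022,.028)]:
    q=np.array([proj(w,X) for X in place(b,a)]).astype(int);print(q.tolist())
    for i in range(8):
        for k in(1,2,4):
            if not i&k: cv2.line(im,q[i].tolist(),q[i|k].tolist(),(0,0,255),1)
cv2.imwrite("pics/w1.png",im)
E
```

```text
[ 0.60177767 -0.09312525  0.14940471] [ 1.83005832e-03 -1.16654400e-01  9.93170461e-01 -9.15520384e-04]
[[225, 191], [224, 192], [323, 191], [324, 192], [227, 229], [226, 231], [321, 229], [322, 231]]
```

View pics/w1.png

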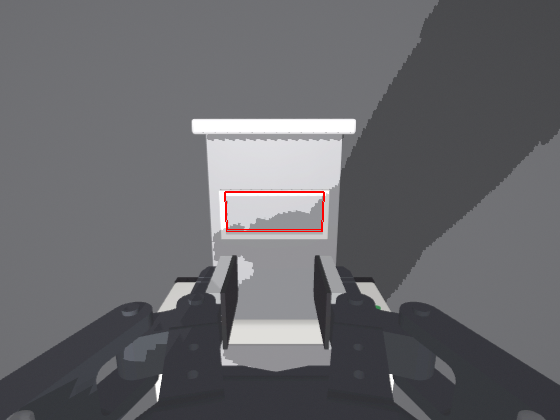

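The wrist view shows the tray from above, with the pocket walls' outer rim spanning about columns 219–329 and rows 189–239. I'll measure its edges to sub-pixel accuracy.

```bash
python3 - <<'E'
from h import *
w=dict(np.load("pics/w1.npz"))
g=cv2.cvtColor(w["img"],cv2.COLOR_RGB2GRAY).astype(int)
a=[.671,-.0765,.234]
for n,b in (("outer top",box(-.087,-.047,-.043,.043,.028,.028)),("inner top",box(-.083,-.051,-.039,.039,.028,.028)),("panel outer top",box(-.141,-.131,-.054,.054,.06,.06))):
    print(n,np.round([proj(w,X) for X in place(b,a)][::2],1).tolist())
for r in(200,215,225): print(r,g[r,214:234].tolist(),g[r,316:336].tolist())
for c in(240,300): print(c,g[184:198,c].tolist(),g[222:244,c].tolist(),g[114:138,c].tolist())
for r in (124,127): print(g[r,188:200].tolist(),g[r,348:360].tolist())
E
```

```text
outer top [[219.3, 187.5], [329.8, 187.6], [221.4, 236.2], [327.7, 236.3]]
inner top [[224.6, 192.5], [324.5, 192.6], [226.2, 231.5], [323.0, 231.6]]
panel outer top [[190.9, 114.6], [358.0, 114.7], [191.9, 130.6], [357.0, 130.6]]
200 [213, 213, 214, 213, 216, 239, 255, 255, 255, 255, 255, 164, 193, 205, 214, 214, 214, 214, 214, 214] [213, 209, 172, 148, 148, 149, 150, 165, 203, 205, 205, 205, 201, 156, 148, 148, 148, 148, 148, 148]
215 [212, 212, 212, 213, 212, 219, 253, 255, 255, 255, 255, 216, 156, 177, 213, 213, 212, 213, 212, 213] [148, 148, 148, 147, 148, 149, 159, 186, 205, 205, 205, 202, 177, 148, 149, 148, 148, 149, 148, 148]
225 [212, 212, 211, 211, 212, 212, 230, 255, 255, 255, 255, 255, 158, 161, 212, 209, 179, 204, 208, 148] [148, 148, 148, 148, 148, 149, 165, 200, 204, 204, 204, 200, 156, 148, 148, 148, 148, 148, 147, 149]
240 [217, 216, 216, 216, 216, 180, 214, 255, 255, 255, 255, 255, 218, 214] [212, 164, 202, 178, 150, 148, 148, 148, 148, 148, 169, 173, 189, 204, 205, 204, 204, 160, 149, 148, 149, 147] [114, 114, 114, 114, 135, 237, 254, 255, 255, 255, 255, 255, 255, 255, 255, 255, 255, 254, 209, 216, 156, 153, 153, 153]
300 [216, 215, 215, 215, 216, 193, 226, 255, 255, 255, 255, 255, 218, 214] [147, 148, 148, 148, 148, 149, 148, 148, 148, 148, 169, 173, 189, 204, 204, 204, 204, 161, 148, 148, 149, 148] [114, 114, 114, 114, 137, 239, 254, 255, 255, 255, 255, 255, 255, 255, 255, 255, 255, 254, 221, 214, 155, 153, 154, 153]
[114, 115, 115, 154, 245, 255, 255, 255, 255, 255, 255, 255] [255, 255, 255, 255, 255, 255, 250, 233, 115, 114, 113, 114]
[114, 114, 114, 147, 236, 248, 255, 255, 255, 255, 255, 255] [255, 255, 255, 255, 255, 255, 245, 226, 114, 114, 113, 114]
```

Call:
{"method": "arm_command", "body": {"fingers": [0.6,0.6,0.6,0.6,0.6,0.6,0.6,0.6,0.6,0.6,0.6,0.6], "xyz": [[-0.018,0.037,0],[-0.035,0.075,0],[-0.052,0.112,0],[-0.07,0.149,0],[-0.087,0.186,0],[-0.104,0.223,0],[-0.121,0.26,0],[-0.138,0.297,0],[-0.156,0.335,-0.01],[-0.173,0.372,-0.022],[-0.173,0.372,-0.022],[-0.173,0.372,-0.022]], "delta_rot": [[0,0,0],[0,0,-2],[0,0,-4],[0,0,-6],[0,0,-7.76],[0,0,-7.76],[0,0,-7.76],[0,0,-7.76],[0,0,-7.76],[0,0,-7.76],[0,0,-7.76],[0,0,-7.76]]}}

```text
time_s: 11.6
tcp_pos: [0.4281, 0.2802, 0.1262]
eef_rot: [0.001, -0.05, 0.999, 0.0]
ft_force: [0.1, -1.3, -0.8]
width: 0.4
grasp_force: 0.0
```

```bash
python3 - <<'E'
from h import *
grab_frame("top");w=grab_frame("wrist");np.savez("pics/w2.npz",**{k:w[k] for k in("img","fx","fy","cx","cy","view")})
print(get_state()["tcp_pos"],get_state()["eef_rot"])
for r in cut_out("carrier_centre",w): 
    print(r["conf"],r["bbox"],r["mask"].sum())
    if r["conf"]>.4: print(fit([(w,r["mask"].astype(np.float32))],CARR,[.4326,.280,.0986]))
im=cv2.cvtColor(w["img"],cv2.COLOR_RGB2BGR).copy()
for b in CARR:
    q=np.array([proj(w,X) for X in place(b,[.4326,.28,.0986])]).astype(int)
    for i in range(8):
        for k in(1,2,4):
            if not i&k: cv2.line(im,q[i].tolist(),q[i|k].tolist(),(0,0,255),1)
cv2.imwrite("pics/w2.png",im)
E
```

```text
[0.42892027 0.27906279 0.1259753 ] [ 1.33474746e-03 -4.89392726e-02  9.98800826e-01  2.74778944e-04]
0.95 [313.7, 33.3, 387.0, 143.6] 4850
(array([0.4326, 0.28  , 0.0986]), np.float64(1.0))
0.66 [224.0, 197.7, 321.8, 240.3] 3737
(array([0.43434833, 0.28010258, 0.09905818]), np.float64(0.049524903297424316))
0.57 [146.0, 33.6, 205.5, 148.3] 5070
(array([0.4326, 0.28  , 0.0986]), np.float64(1.0))
```

View pics/w2.png

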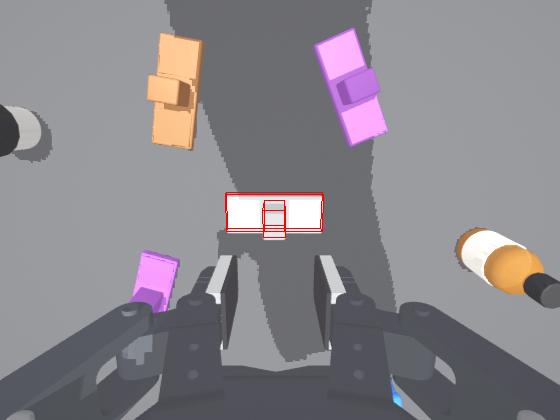

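The grey carrier lies at (274,212), flanked by the purple and brown look-alikes, and the overlay agrees to about 2 mm. A quick edge check follows.

```bash
python3 - <<'E'
from h import *
w=dict(np.load("pics/w2.npz"))
g=cv2.cvtColor(w["img"],cv2.COLOR_RGB2GRAY).astype(int)
a=[.4343,.2801,.099]
for n,b in (("plate top",box(-.015,.015,-.038,.038,.008,.008)),("plate bot",box(-.015,.015,-.038,.038,0,0)),("post top",box(-.01,.01,-.008,.008,.038,.038))):
    print(n,np.round([proj(w,X) for X in place(b,a)][::2],1).tolist())
for r in(205,215,225): print(r,g[r,220:230].tolist(),g[r,318:328].tolist())
for c in(235,255,300,315): print(c,g[190:200,c].tolist(),g[228:240,c].tolist())
print(g[237,258:268].tolist(),g[237,280:290].tolist(),g[232:246,274].tolist())
E
```

```text
plate top [[225.2, 196.4], [323.3, 196.4], [226.6, 233.2], [321.9, 233.2]]
plate bot [[226.6, 194.3], [321.9, 194.3], [228.0, 230.1], [320.6, 230.1]]
post top [[262.7, 212.8], [285.7, 212.8], [263.0, 240.0], [285.5, 240.0]]
205 [156, 156, 157, 156, 156, 182, 255, 255, 255, 255] [255, 255, 255, 231, 215, 113, 110, 110, 110, 110]
215 [157, 157, 157, 157, 156, 161, 212, 255, 255, 255] [255, 255, 255, 224, 174, 110, 110, 109, 110, 110]
225 [157, 156, 157, 157, 156, 157, 193, 255, 255, 255] [255, 255, 242, 220, 120, 110, 109, 110, 109, 110]
235 [155, 157, 156, 156, 157, 187, 206, 255, 255, 244] [255, 255, 255, 255, 232, 148, 111, 110, 110, 111, 110, 109]
255 [110, 109, 109, 110, 110, 167, 200, 226, 231, 238] [255, 255, 255, 255, 234, 149, 111, 110, 110, 110, 110, 110]
300 [110, 110, 111, 111, 110, 157, 199, 223, 231, 237] [255, 255, 255, 255, 236, 155, 113, 110, 109, 110, 110, 110]
315 [110, 110, 109, 110, 110, 151, 199, 222, 230, 236] [255, 255, 255, 255, 242, 162, 112, 109, 109, 109, 109, 109]
[109, 110, 109, 111, 127, 198, 227, 232, 232, 232] [232, 231, 231, 230, 221, 170, 110, 109, 109, 109] [232, 232, 232, 232, 232, 232, 232, 222, 124, 110, 109, 110, 109, 109]
```

Call:
{"method": "arm_command", "body": {"fingers": [0.6,0.6,0.6,0.6,0.6], "xyz": [[0,0,-0.03],[0,0,-0.06],[0,0,-0.076],[0,0,-0.076],[0,0,-0.076]], "delta_rot": [[0,0,0],[0,0,0],[0,0,0],[0,0,0],[0,0,0]]}}

```text
time_s: 12.25
tcp_pos: [0.4285, 0.2789, 0.0493]
eef_rot: [0.0, -0.049, 0.999, 0.0]
ft_force: [0.3, 0.1, -0.4]
width: 0.395
grasp_force: 0.0
```

Call:
{"method": "arm_command", "body": {"fingers": [0.6,0.6,0.6,0.6,0.6,1,1,1,1,1], "xyz": [[0.005,0.0012,-0.01],[0.005,0.0012,-0.022],[0.005,0.0012,-0.032],[0.005,0.0012,-0.037],[0.005,0.0012,-0.037],[0.005,0.0012,-0.037],[0.005,0.0012,-0.037],[0.005,0.0012,-0.037],[0.005,0.0012,-0.037],[0.005,0.0012,-0.037]], "delta_rot": [[0,0,0],[0,0,0],[0,0,0],[0,0,0],[0,0,0],[0,0,0],[0,0,0],[0,0,0],[0,0,0],[0,0,0]], "squeeze": 30}}

```text
time_s: 13.25
tcp_pos: [0.4329, 0.2808, 0.0117]
eef_rot: [0.0, -0.049, 0.999, 0.0]
ft_force: [-0.6, -0.4, 1.4]
width: 0.181
grasp_force: 31.2
```

Call:
{"method": "arm_command", "body": {"fingers": [1,1,1,1,1,1,1,1,1,1,1,1], "xyz": [[0,0,0.01],[0,0,0.03],[0,0,0.065],[0,0,0.1],[0.022,-0.046,0.11],[0.043,-0.091,0.11],[0.065,-0.137,0.11],[0.086,-0.183,0.11],[0.108,-0.23,0.11],[0.13,-0.278,0.11],[0.15,-0.322,0.11],[0.165,-0.353,0.11]], "delta_rot": [[0,0,0],[0,0,0],[0,0,0],[0,0,0],[0,0,2],[0,0,4],[0,0,6],[0,0,7.78],[0,0,7.78],[0,0,7.78],[0,0,7.78],[0,0,7.78]]}}

```text
time_s: 14.45
tcp_pos: [0.5984, -0.0751, 0.122]
eef_rot: [0.0, -0.116, 0.993, -0.0]
ft_force: [0.0, -0.5, -1.3]
width: 0.179
grasp_force: 30.9
```

Call:
{"method": "arm_command", "body": {"fingers": [1,1,1,1,1], "xyz": [[0.0085,-0.018,0],[0.0085,-0.018,0],[0.0085,-0.018,0],[0.0085,-0.018,0],[0.0085,-0.018,0]], "delta_rot": [[0,0,0],[0,0,0],[0,0,0],[0,0,0],[0,0,0]]}}

```text
time_s: 14.95
tcp_pos: [0.606, -0.0892, 0.1216]
eef_rot: [0.0, -0.118, 0.993, 0.0]
ft_force: [1.3, -0.8, -1.3]
width: 0.178
grasp_force: 30.9
```

Call:
{"method": "arm_command", "body": {"fingers": [1,1,1,1], "xyz": [[0.0008,-0.0021,0],[0.0008,-0.0021,0],[0.0008,-0.0021,0],[0.0008,-0.0021,0]], "delta_rot": [[0,0,0],[0,0,0],[0,0,0],[0,0,0]]}}

```text
time_s: 15.35
tcp_pos: [0.607, -0.0923, 0.1214]
eef_rot: [0.0, -0.117, 0.993, 0.0]
ft_force: [-0.5, -0.5, -1.6]
width: 0.176
grasp_force: 30.9
```

```bash
python3 - <<'E'
from h import *
w=grab_frame("wrist");np.savez("pics/w3.npz",**{k:w[k] for k in("img","fx","fy","cx","cy","view")})
s=get_state();print(s["tcp_pos"],s["eef_rot"],s["time_s"])
im=cv2.cvtColor(w["img"],cv2.COLOR_RGB2BGR)
cv2.imwrite("pics/w3.png",cv2.resize(im[150:370,165:385],None,fx=2.7,fy=2.7,interpolation=cv2.INTER_CUBIC))
E
```

```text
[ 0.60700494 -0.09237793  0.121357  ] [ 1.50901270e-05 -1.16960141e-01  9.93136608e-01  5.65916382e-05] 15.4
```

View pics/w3.png

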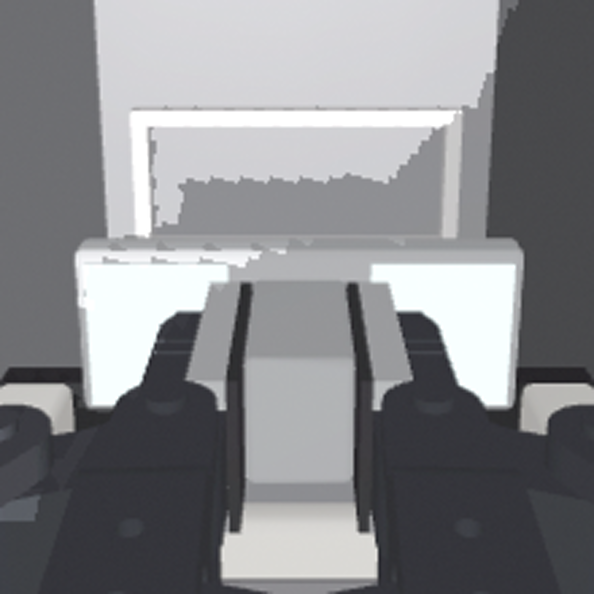

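The picture shows the carrier held level, its plate's near edge at crop row 240–262. The pocket rim is beyond it at crop columns 131–462, row 110.

```bash
python3 - <<'E'
from h import *
w=dict(np.load("pics/w3.npz"))
g=cv2.cvtColor(w["img"],cv2.COLOR_RGB2GRAY).astype(int)
t=[.6070,-.0924,.2345]
pk=[.671,-.0765,.234]
for n,b,a,z in (("plate top",box(-.015,.015,-.038,.038,.008,.008),t,.1097),("plate bot",box(-.015,.015,-.038,.038,0,0),t,.1097),("pocket outer",box(-.087,-.047,-.043,.043,.028,.028),pk,0),("inner",box(-.083,-.051,-.039,.039,.028,.028),pk,0)):
    print(n,np.round([proj(w,X) for X in place(b,a,z)][::2],1).tolist())
for r in(270,285,295): print("plate",r,g[r,188:202].tolist(),g[r,350:364].tolist())
for c in(205,225,330,350): print("plate near",c,g[232:252,c].tolist(), "far",g[292:308,c].tolist())
for r in(200,215,230): print("pocket",r,g[r,210:226].tolist(),g[r,326:340].tolist())
for c in(240,300): print("pocket near",c,g[186:202,c].tolist())
E
```

```text
plate top [[189.1, 238.8], [358.4, 238.8], [193.3, 298.9], [354.3, 298.9]]
plate bot [[193.2, 233.2], [354.4, 233.2], [197.0, 290.8], [350.7, 290.8]]
pocket outer [[213.3, 187.8], [336.8, 187.9], [215.9, 242.0], [334.2, 242.1]]
inner [[219.3, 193.4], [330.8, 193.5], [221.2, 236.8], [328.9, 236.9]]
plate 270 [111, 110, 109, 109, 110, 113, 138, 172, 184, 228, 253, 253, 253, 253] [253, 253, 253, 252, 220, 177, 167, 112, 73, 73, 73, 73, 72, 73]
plate 285 [109, 110, 109, 109, 110, 110, 112, 137, 172, 184, 228, 253, 253, 253] [253, 253, 252, 219, 176, 167, 111, 73, 74, 73, 72, 72, 73, 72]
plate 295 [190, 185, 175, 121, 67, 68, 67, 84, 150, 173, 195, 253, 253, 253] [253, 253, 250, 177, 170, 137, 46, 51, 102, 175, 178, 180, 182, 183]
plate near 205 [206, 206, 206, 206, 206, 206, 170, 160, 164, 152, 197, 231, 238, 242, 186, 197, 252, 253, 253, 253] far [253, 253, 253, 253, 253, 253, 253, 253, 179, 100, 67, 46, 46, 47, 54, 54]
plate near 225 [149, 143, 143, 144, 143, 161, 157, 160, 152, 151, 162, 231, 238, 242, 185, 197, 253, 253, 253, 253] far [54, 55, 55, 53, 54, 53, 55, 63, 65, 65, 64, 60, 
[... 372 characters left out ...]
, 45, 46, 45, 47]
pocket 200 [209, 208, 211, 233, 255, 255, 255, 255, 255, 217, 164, 209, 209, 208, 208, 208] [144, 144, 146, 158, 191, 200, 200, 200, 200, 195, 144, 144, 143, 143]
pocket 215 [207, 207, 207, 212, 244, 255, 255, 255, 255, 255, 188, 161, 207, 207, 207, 207] [143, 144, 154, 172, 199, 200, 199, 200, 197, 158, 144, 143, 143, 144]
pocket 230 [206, 207, 206, 206, 214, 255, 255, 255, 255, 255, 240, 153, 157, 206, 207, 207] [144, 147, 161, 198, 199, 199, 199, 197, 183, 143, 144, 144, 143, 143]
pocket near 240 [212, 211, 211, 199, 184, 250, 255, 255, 255, 255, 255, 214, 210, 209, 210, 209]
pocket near 300 [210, 211, 210, 198, 184, 250, 255, 255, 255, 255, 247, 212, 209, 209, 209, 208]
```

Call:
{"method": "arm_command", "body": {"fingers": [1,1,1,1,1,1], "xyz": [[-0.0001,-0.001,-0.02],[-0.0001,-0.001,-0.04],[-0.0001,-0.001,-0.06],[-0.0001,-0.001,-0.066],[-0.0001,-0.001,-0.066],[-0.0001,-0.001,-0.066]], "delta_rot": [[0,0,0],[0,0,0],[0,0,0],[0,0,0],[0,0,0],[0,0,0]]}}

```text
time_s: 16.0
tcp_pos: [0.6074, -0.0936, 0.0564]
eef_rot: [0.0, -0.117, 0.993, -0.0]
ft_force: [-0.3, -0.3, -1.0]
width: 0.179
grasp_force: 30.9
```

```bash
python3 - <<'E'
from h import *
w=grab_frame("wrist");np.savez("pics/w4.npz",**{k:w[k] for k in("img","fx","fy","cx","cy","view")})
s=get_state();T=s["tcp_pos"];print(T,s["eef_rot"],s["time_s"])
im=cv2.cvtColor(w["img"],cv2.COLOR_RGB2BGR)
cv2.imwrite("pics/w4.png",cv2.resize(im[180:340,175:375],None,fx=3.5,fy=3.5,interpolation=cv2.INTER_CUBIC))
t=[T[0],T[1],.234];pk=[.671,-.0765,.234];z=T[2]-.0117
for n,b,a,z in (("plate top",box(-.015,.015,-.038,.038,.008,.008),t,z),("plate bot",box(-.015,.015,-.038,.038,0,0),t,z),("pocket outer",box(-.087,-.047,-.043,.043,.028,.028),pk,0),("inner",box(-.083,-.051,-.039,.039,.028,.028),pk,0)):
    print(n,np.round([proj(w,X) for X in place(b,a,z)][::2],1).tolist())
E
```

```text
[ 0.60766432 -0.09369379  0.05668248] [ 7.65954048e-04 -1.16990041e-01  9.93132728e-01 -3.59241984e-04] 16.05
plate top [[188.9, 239.4], [358.4, 239.5], [193.1, 299.6], [354.3, 299.7]]
plate bot [[193.1, 233.7], [354.4, 233.9], [196.8, 291.4], [350.7, 291.5]]
pocket outer [[194.1, 211.4], [361.6, 211.5], [198.6, 282.4], [356.6, 282.5]]
inner [[202.3, 218.9], [353.3, 219.0], [205.6, 275.7], [349.7, 275.8]]
```

View pics/w4.png

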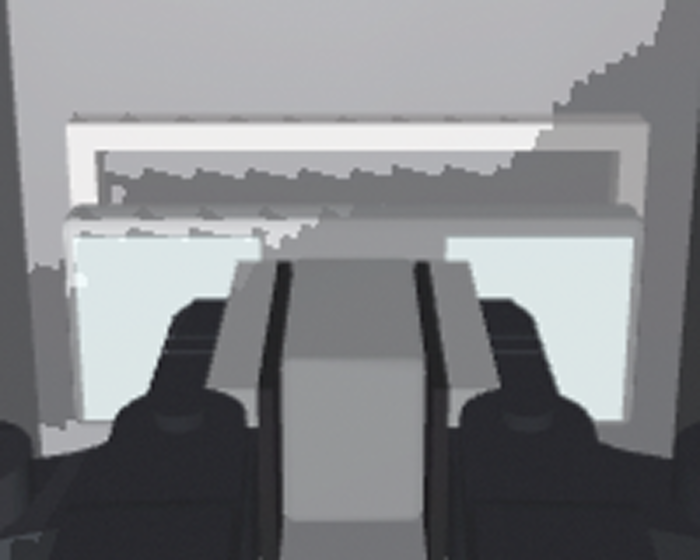

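```bash
python3 - <<'E'
from h import *
w=dict(np.load("pics/w4.npz"))
g=cv2.cvtColor(w["img"],cv2.COLOR_RGB2GRAY).astype(int)
for r in(222,230): print("pocket",r,g[r,190:206].tolist(),g[r,350:364].tolist())
for r in(245,250,270,285): print("plate",r,g[r,188:202].tolist(),g[r,350:364].tolist())
for c in(225,320): print("rows",c,g[208:226,c].tolist(),"plate",g[234:250,c].tolist())
E
```

```text
pocket 222 [177, 177, 178, 182, 215, 237, 237, 237, 237, 237, 237, 237, 237, 237, 237, 237] [170, 170, 170, 170, 170, 170, 170, 170, 170, 166, 119, 117, 118, 117]
pocket 230 [176, 177, 176, 178, 189, 237, 237, 237, 237, 237, 237, 233, 187, 128, 126, 118] [127, 134, 170, 170, 170, 171, 170, 170, 168, 144, 117, 117, 116, 117]
plate 245 [175, 175, 176, 175, 179, 205, 208, 214, 214, 214, 214, 214, 215, 214] [150, 150, 150, 151, 150, 150, 150, 146, 138, 110, 117, 116, 117, 117]
plate 250 [175, 176, 175, 175, 177, 193, 206, 219, 239, 226, 227, 227, 227, 227] [227, 227, 226, 227, 227, 221, 150, 145, 135, 117, 116, 116, 117, 116]
plate 270 [117, 116, 117, 116, 116, 117, 124, 145, 156, 199, 227, 227, 227, 227] [227, 227, 227, 223, 191, 148, 142, 121, 117, 116, 116, 117, 116, 117]
plate 285 [116, 116, 117, 117, 116, 117, 117, 123, 145, 156, 199, 226, 226, 226] [227, 226, 223, 190, 148, 141, 120, 116, 116, 116, 116, 116, 116, 116]
rows 225 [180, 179, 179, 180, 168, 154, 140, 200, 237, 238, 238, 238, 238, 238, 238, 184, 178, 178] plate [117, 117, 116, 117, 125, 131, 138, 142, 172, 203, 209, 214, 217, 198, 225, 227]
rows 320 [179, 178, 179, 179, 168, 155, 141, 200, 236, 238, 237, 237, 237, 237, 237, 183, 177, 173] plate [117, 117, 117, 116, 120, 123, 124, 124, 135, 148, 149, 150, 151, 167, 225, 227]
```

Call:
{"method": "arm_command", "body": {"fingers": [1,1,1,1,1], "xyz": [[-0.0006,0.0004,-0.006],[-0.0006,0.0004,-0.012],[-0.0006,0.0004,-0.0145],[-0.0006,0.0004,-0.0145],[-0.0006,0.0004,-0.0145]], "delta_rot": [[0,0,0],[0,0,0],[0,0,0],[0,0,0],[0,0,0]]}}

```text
time_s: 16.55
tcp_pos: [0.6063, -0.093, 0.0408]
eef_rot: [-0.0, -0.117, 0.993, 0.0]
ft_force: [-0.6, -0.2, -1.4]
width: 0.178
grasp_force: 30.9
```

Call:
{"method": "arm_command", "body": {"fingers": [1,1,1], "xyz": [[0,0,0],[0,0,0],[0,0,0]], "delta_rot": [[0,0,0],[0,0,0],[0,0,0]]}}

```text
time_s: 16.85
tcp_pos: [0.6064, -0.0931, 0.041]
eef_rot: [0.0, -0.117, 0.993, 0.0]
ft_force: [-0.1, 0.6, -1.3]
width: 0.181
grasp_force: 30.9
```

Call:
{"method": "arm_command", "body": {"fingers": [1,1,1,1], "xyz": [[0.0005,-0.0002,0],[0.0005,-0.0002,0],[0.0005,-0.0002,0],[0.0005,-0.0002,0]], "delta_rot": [[0,0,0],[0,0,0],[0,0,0],[0,0,0]]}}

```text
time_s: 17.25
tcp_pos: [0.6068, -0.0932, 0.0408]
eef_rot: [-0.0, -0.117, 0.993, 0.0]
ft_force: [1.1, 0.3, -0.9]
width: 0.184
grasp_force: 30.9
```

```bash
python3 - <<'E'
from h import *
w=grab_frame("wrist");g=cv2.cvtColor(w["img"],cv2.COLOR_RGB2GRAY).astype(int)
T=get_state()["tcp_pos"];print(T)
t=[T[0],T[1],.234];pk=[.671,-.0765,.234];z=T[2]-.0117
for n,b,a,z in (("plate bot",box(-.015,.015,-.038,.038,0,0),t,z),("pocket outer",box(-.087,-.047,-.043,.043,.028,.028),pk,0),("inner",box(-.083,-.051,-.039,.039,.028,.028),pk,0)):
    print(n,np.round([proj(w,X) for X in place(b,a,z)][::2],1).tolist())
for r in(229,233): print("pocket",r,g[r,178:206].tolist(),g[r,350:374].tolist())
for r in(250,270): print("plate",r,g[r,178:202].tolist(),g[r,350:374].tolist())
for c in(225,320): print("rows",c,g[212:250,c].tolist())
cv2.imwrite("pics/w5.png",cv2.resize(cv2.cvtColor(w["img"],cv2.COLOR_RGB2BGR)[180:340,175:375],None,fx=3.5,fy=3.5,interpolation=cv2.INTER_CUBIC))
E
```

```text
[ 0.60680938 -0.09320526  0.04081967]
plate bot [[193.5, 233.1], [354.6, 233.2], [197.2, 290.8], [350.9, 290.8]]
pocket outer [[185.6, 220.9], [368.4, 221.0], [191.0, 297.5], [362.6, 297.5]]
inner [[194.6, 229.0], [359.3, 229.1], [198.5, 290.3], [355.1, 290.3]]
pocket 229 [173, 173, 173, 173, 174, 173, 179, 211, 233, 233, 233, 233, 233, 233, 233, 233, 233, 233, 233, 233, 233, 233, 233, 233, 233, 233, 233, 233] [166, 166, 167, 166, 166, 166, 166, 166, 167, 166, 166, 166, 166, 166, 166, 165, 151, 115, 114, 114, 115, 115, 115, 115]
pocket 233 [173, 173, 174, 173, 173, 173, 176, 198, 233, 233, 233, 233, 233, 233, 233, 230, 191, 192, 191, 191, 208, 209, 209, 209, 209, 209, 209, 209] [131, 131, 131, 132, 133, 138, 138, 140, 158, 166, 167, 167, 166, 166, 166, 164, 140, 114, 113, 114, 114, 114, 113, 113]
plate 250 [171, 172, 172, 172, 172, 172, 171, 171, 183, 233, 233, 232, 233, 232, 230, 204, 197, 163, 211, 223, 223, 223, 223, 223] [223, 223, 223, 223, 223, 218, 146, 143, 149, 166, 166, 167, 167, 167, 162, 127, 114, 115, 114, 115, 114, 113, 114, 113]
plate 270 [113, 114, 114, 114, 113, 114, 114, 114, 114, 118, 145, 166, 166, 166, 166, 164, 144, 141, 152, 195, 223, 223, 223, 223] [223, 223, 223, 220, 187, 145, 140, 148, 166, 166, 166, 166, 164, 151, 113, 113, 114, 113, 112, 113, 113, 113, 114, 113]
rows 225 [177, 177, 176, 175, 176, 176, 176, 176, 175, 167, 152, 151, 139, 215, 233, 233, 233, 233, 234, 233, 233, 209, 133, 114, 115, 114, 121, 129, 120, 122, 131, 199, 205, 211, 153, 165, 221, 223]
rows 320 [176, 175, 175, 174, 175, 175, 174, 174, 175, 166, 138, 136, 137, 214, 233, 233, 233, 233, 233, 233, 233, 191, 121, 115, 115, 115, 125, 134, 137, 138, 167, 145, 145, 146, 148, 165, 221, 223]
```

View pics/w5.png

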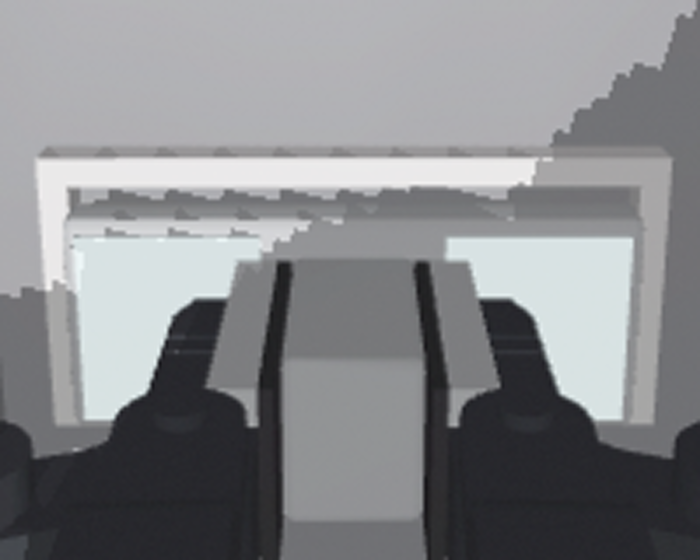

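The plate is over the pocket opening: centred in y (275.5 against 275.5) and about 0.6 mm too far towards the reader. I'll correct that and lower it slowly.

Call:
{"method": "arm_command", "body": {"fingers": [1,1,1,1,1,1], "xyz": [[-0.0006,-0.0001,0],[-0.0006,-0.0001,0],[-0.0006,-0.0001,-0.001],[-0.0006,-0.0001,-0.002],[-0.0006,-0.0001,-0.003],[-0.0006,-0.0001,-0.003]], "delta_rot": [[0,0,0],[0,0,0],[0,0,0],[0,0,0],[0,0,0],[0,0,0]]}}

```text
time_s: 17.9
tcp_pos: [0.6061, -0.0933, 0.0376]
eef_rot: [-0.0, -0.117, 0.993, 0.0]
ft_force: [-0.1, 1.2, -1.5]
width: 0.179
grasp_force: 30.9
```

Call:
{"method": "arm_command", "body": {"fingers": [1,1,1,1], "xyz": [[0,0,-0.001],[0,0,-0.002],[0,0,-0.0025],[0,0,-0.0025]], "delta_rot": [[0,0,0],[0,0,0],[0,0,0],[0,0,0]]}}

```text
time_s: 18.3
tcp_pos: [0.6061, -0.0933, 0.0352]
eef_rot: [-0.0, -0.117, 0.993, 0.0]
ft_force: [-0.8, -0.7, -0.8]
width: 0.182
grasp_force: 30.9
```

Call:
{"method": "arm_command", "body": {"fingers": [1,1,1], "xyz": [[0,0,-0.0005],[0,0,-0.001],[0,0,-0.001]], "delta_rot": [[0,0,0],[0,0,0],[0,0,0]]}}

```text
time_s: 18.6
tcp_pos: [0.6062, -0.0933, 0.0342]
eef_rot: [-0.0, -0.117, 0.993, 0.0]
ft_force: [-0.6, 0.8, -0.4]
width: 0.182
grasp_force: 30.9
```

Expected seating is at z ≈ 0.0337.

Call:
{"method": "arm_command", "body": {"fingers": [1,1,1], "xyz": [[0,0,-0.0005],[0,0,-0.0008],[0,0,-0.0008]], "delta_rot": [[0,0,0],[0,0,0],[0,0,0]]}}

```text
time_s: 18.9
tcp_pos: [0.6063, -0.0934, 0.0337]
eef_rot: [0.0, -0.117, 0.993, 0.0]
ft_force: [-0.9, 0.1, -0.7]
width: 0.183
grasp_force: 31.1
```

Call:
{"method": "arm_command", "body": {"fingers": [1,1,1], "xyz": [[0,0,-0.0003],[0,0,-0.0005],[0,0,-0.0005]], "delta_rot": [[0,0,0],[0,0,0],[0,0,0]]}}

```text
time_s: 19.2
tcp_pos: [0.6063, -0.0933, 0.0336]
eef_rot: [0.0, -0.117, 0.993, -0.0]
ft_force: [-2.7, 2.2, 5.8]
width: 0.183
grasp_force: 31.8
```

Seated at the expected height with 6 N. Releasing and lifting.

Call:
{"method": "arm_command", "body": {"fingers": [0.75,0.65,0.6,0.6,0.6,0.6,0.6,0.6,0.6,0.6], "xyz": [[0,0,0],[0,0,0],[0,0,0],[0,0,0],[0,0,0.01],[0,0,0.03],[0,0,0.06],[0,0,0.09],[0,0,0.115],[0,0,0.115]], "delta_rot": [[0,0,0],[0,0,0],[0,0,0],[0,0,0],[0,0,0],[0,0,0],[0,0,0],[0,0,0],[0,0,0],[0,0,0]]}}

```text
time_s: 20.2
tcp_pos: [0.6084, -0.0941, 0.1533]
eef_rot: [0.003, -0.117, 0.993, -0.002]
ft_force: [0.6, -1.2, 0.2]
width: 0.401
grasp_force: 0.0
```

```bash
python3 - <<'E'
from h import *
w=grab_frame("wrist");print(get_state()["tcp_pos"])
cv2.imwrite("pics/w6.png",cv2.resize(cv2.cvtColor(w["img"],cv2.COLOR_RGB2BGR)[110:270,175:375],None,fx=3.5,fy=3.5,interpolation=cv2.INTER_CUBIC))
E
```

```text
[ 0.60759348 -0.09382278  0.15096479]
```

View pics/w6.png

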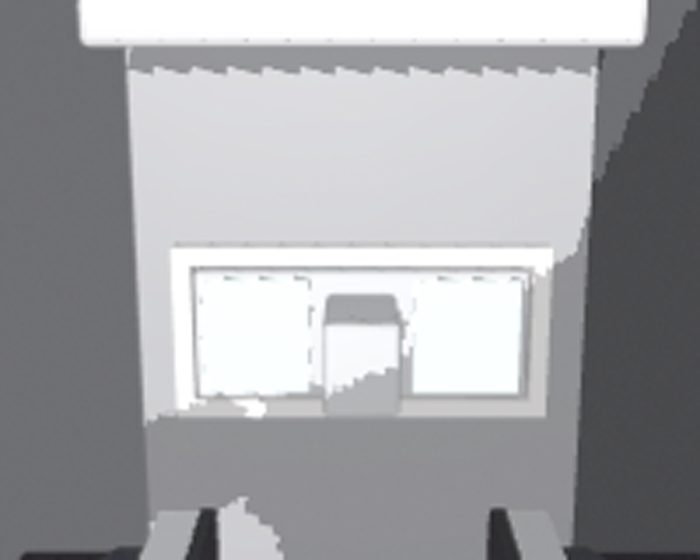

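The carrier sits flat inside the pocket, its rim visible all round. Next I go to the front and press the tray in.

Call:
{"method": "arm_command", "body": {"fingers": [0.6,0.6,1,1,1,1,1,1,1,1], "xyz": [[-0.04,-0.0095,0],[-0.08,-0.019,0],[-0.106,-0.0236,0],[-0.106,-0.0236,0],[-0.106,-0.0236,-0.03],[-0.106,-0.0236,-0.06],[-0.106,-0.0236,-0.09],[-0.106,-0.0236,-0.103],[-0.106,-0.0236,-0.103],[-0.106,-0.0236,-0.103]], "delta_rot": [[0,0,0],[0,0,0],[0,0,0],[0,0,0],[0,0,0],[0,0,0],[0,0,0],[0,0,0],[0,0,0],[0,0,0]], "squeeze": 25}}

```text
time_s: 21.25
tcp_pos: [0.5007, -0.1171, 0.0459]
eef_rot: [0.0, -0.117, 0.993, -0.0]
ft_force: [-0.2, 0.6, 0.4]
width: 0.001
grasp_force: 0.0
```

Call:
{"method": "arm_command", "body": {"fingers": [1,1,1,1,1,1,1,1,1,1,1,1], "xyz": [[0.0078,0.0019,0],[0.0126,0.003,0],[0.0156,0.0037,0],[0.0175,0.0042,0],[0.0195,0.0046,0],[0.0214,0.0051,0],[0.0233,0.0056,0],[0.0253,0.006,0],[0.0282,0.0067,0],[0.0311,0.0074,0],[0.034,0.0081,0],[0.037,0.0088,0]], "delta_rot": [[0,0,0],[0,0,0],[0,0,0],[0,0,0],[0,0,0],[0,0,0],[0,0,0],[0,0,0],[0,0,0],[0,0,0],[0,0,0],[0,0,0]]}}

```text
time_s: 22.45
tcp_pos: [0.5373, -0.108, 0.045]
eef_rot: [-0.0, -0.117, 0.993, 0.0]
ft_force: [-4.8, -0.1, 3.2]
width: -0.001
grasp_force: 2.3
```

Call:
{"method": "arm_command", "body": {"fingers": [1,1,1,1,1,1,1,1,1,1,1,1], "xyz": [[0.0034,0.0008,0],[0.0068,0.0016,0],[0.0102,0.0024,0],[0.0136,0.0032,0],[0.017,0.0041,0],[0.0204,0.0049,0],[0.0238,0.0057,0],[0.0272,0.0065,0],[0.0306,0.0073,0],[0.034,0.0081,0],[0.0374,0.0089,0],[0.0408,0.0097,0]], "delta_rot": [[0,0,0],[0,0,0],[0,0,0],[0,0,0],[0,0,0],[0,0,0],[0,0,0],[0,0,0],[0,0,0],[0,0,0],[0,0,0],[0,0,0]]}}

```text
time_s: 23.65
tcp_pos: [0.5781, -0.0983, 0.045]
eef_rot: [-0.0, -0.117, 0.993, 0.0]
ft_force: [-5.9, -0.4, 3.7]
width: -0.002
grasp_force: 2.9
```

Call:
{"method": "arm_command", "body": {"fingers": [1,1,1,1,1,1,1,1,1,1,1], "xyz": [[0.003,0.0007,0],[0.006,0.0014,0],[0.009,0.0021,0],[0.012,0.0029,0],[0.015,0.0036,0],[0.018,0.0043,0],[0.021,0.005,0],[0.024,0.0057,0],[0.027,0.0064,0],[0.03,0.0072,0],[0.032,0.0076,0]], "delta_rot": [[0,0,0],[0,0,0],[0,0,0],[0,0,0],[0,0,0],[0,0,0],[0,0,0],[0,0,0],[0,0,0],[0,0,0],[0,0,0]]}}

```text
time_s: 24.75
tcp_pos: [0.6102, -0.0906, 0.045]
eef_rot: [-0.0, -0.117, 0.993, 0.0]
ft_force: [-5.5, -0.4, 3.5]
width: -0.001
grasp_force: 2.8
```

Call:
{"method": "arm_command", "body": {"fingers": [1,1,1,1], "xyz": [[0.0015,0.0004,0],[0.003,0.0007,0],[0.0045,0.0011,0],[0.0045,0.0011,0]], "delta_rot": [[0,0,0],[0,0,0],[0,0,0],[0,0,0]]}}

```text
time_s: 25.15
tcp_pos: [0.6148, -0.0895, 0.045]
eef_rot: [0.0, -0.117, 0.993, 0.0]
ft_force: [-4.5, 0.6, 3.1]
width: -0.002
grasp_force: 2.3
```

Call:
{"method": "arm_command", "body": {"fingers": [1,1,1], "xyz": [[0.001,0.0002,0],[0.002,0.0005,0],[0.002,0.0005,0]], "delta_rot": [[0,0,0],[0,0,0],[0,0,0]]}}

```text
time_s: 25.45
tcp_pos: [0.6166, -0.0891, 0.045]
eef_rot: [0.0, -0.117, 0.993, 0.0]
ft_force: [-5.2, 0.6, 2.8]
width: 0.003
grasp_force: 2.3
```

Call:
{"method": "arm_command", "body": {"fingers": [1,1,1], "xyz": [[0.001,0.0002,0],[0.002,0.0005,0],[0.002,0.0005,0]], "delta_rot": [[0,0,0],[0,0,0],[0,0,0]]}}

```text
time_s: 25.75
tcp_pos: [0.6186, -0.0886, 0.045]
eef_rot: [-0.0, -0.117, 0.993, 0.0]
ft_force: [-4.5, 0.3, 2.6]
width: -0.002
grasp_force: 2.3
```

Call:
{"method": "arm_command", "body": {"fingers": [1,1,1], "xyz": [[0.001,0.0002,0],[0.002,0.0005,0],[0.002,0.0005,0]], "delta_rot": [[0,0,0],[0,0,0],[0,0,0]]}}

```text
time_s: 26.05
tcp_pos: [0.6206, -0.0881, 0.045]
eef_rot: [0.0, -0.117, 0.993, 0.0]
ft_force: [-5.3, -0.3, 2.4]
width: 0.003
grasp_force: 2.3
```

Call:
{"method": "arm_command", "body": {"fingers": [1,1,1], "xyz": [[0.001,0.0002,0],[0.002,0.0005,0],[0.002,0.0005,0]], "delta_rot": [[0,0,0],[0,0,0],[0,0,0]]}}

```text
time_s: 26.35
tcp_pos: [0.6226, -0.0877, 0.045]
eef_rot: [0.0, -0.117, 0.993, 0.0]
ft_force: [-4.7, -0.1, 2.8]
width: -0.002
grasp_force: 2.3
```

Call:
{"method": "arm_command", "body": {"fingers": [1,1,1], "xyz": [[0.001,0.0002,0],[0.002,0.0005,0],[0.002,0.0005,0]], "delta_rot": [[0,0,0],[0,0,0],[0,0,0]]}}

```text
time_s: 26.65
tcp_pos: [0.6246, -0.0872, 0.045]
eef_rot: [0.0, -0.117, 0.993, 0.0]
ft_force: [-4.3, 0.2, 2.9]
width: 0.0
grasp_force: 2.4
```

Call:
{"method": "arm_command", "body": {"fingers": [1,1,1], "xyz": [[0.001,0.0002,0],[0.0015,0.0003,0],[0.0015,0.0003,0]], "delta_rot": [[0,0,0],[0,0,0],[0,0,0]]}}

```text
time_s: 26.95
tcp_pos: [0.6259, -0.0869, 0.045]
eef_rot: [-0.0, -0.117, 0.993, 0.0]
ft_force: [-4.9, 0.7, 2.1]
width: -0.004
grasp_force: 2.4
```

Call:
{"method": "arm_command", "body": {"fingers": [1,1,1], "xyz": [[0.0005,0.0001,0],[0.001,0.0002,0],[0.001,0.0002,0]], "delta_rot": [[0,0,0],[0,0,0],[0,0,0]]}}

```text
time_s: 27.25
tcp_pos: [0.6268, -0.0867, 0.045]
eef_rot: [-0.0, -0.117, 0.993, 0.0]
ft_force: [-5.1, 0.4, 3.3]
width: -0.004
grasp_force: 2.6
```

Call:
{"method": "arm_command", "body": {"fingers": [1,1,1], "xyz": [[0.0005,0.0001,0],[0.001,0.0002,0],[0.001,0.0002,0]], "delta_rot": [[0,0,0],[0,0,0],[0,0,0]]}}

```text
time_s: 27.55
tcp_pos: [0.6272, -0.0865, 0.045]
eef_rot: [-0.001, -0.117, 0.993, 0.0]
ft_force: [-7.8, -0.8, 5.9]
width: 0.003
grasp_force: 4.3
```

Call:
{"method": "arm_command", "body": {"fingers": [1,1], "xyz": [[0.0005,0.0001,0],[0.0005,0.0001,0]], "delta_rot": [[0,0,0],[0,0,0]]}}

```text
time_s: 27.75
tcp_pos: [0.6274, -0.0865, 0.045]
eef_rot: [-0.001, -0.117, 0.993, 0.0]
ft_force: [-10.7, -0.9, 6.1]
width: -0.0
grasp_force: 5.3
```

Call:
{"method": "arm_command", "body": {"fingers": [1,1], "xyz": [[0.0005,0.0001,0],[0.0005,0.0001,0]], "delta_rot": [[0,0,0],[0,0,0]]}}

```text
time_s: 27.95
tcp_pos: [0.6276, -0.0865, 0.045]
eef_rot: [-0.002, -0.117, 0.993, 0.0]
ft_force: [-13.0, -1.2, 7.8]
width: 0.004
grasp_force: 6.4
```

Call:
{"method": "arm_command", "body": {"fingers": [1,1,1,1,1,1,1,1,1,1], "xyz": [[-0.003,-0.0007,0],[-0.007,-0.0017,0],[-0.011,-0.0026,0],[-0.015,-0.0036,0],[-0.019,-0.0045,0],[-0.023,-0.0055,0],[-0.027,-0.0064,0],[-0.034,-0.0081,0],[-0.044,-0.0105,0],[-0.044,-0.0105,0]], "delta_rot": [[0,0,0],[0,0,0],[0,0,0],[0,0,0],[0,0,0],[0,0,0],[0,0,0],[0,0,0],[0,0,0],[0,0,0]]}}

```text
time_s: 28.95
tcp_pos: [0.5843, -0.0971, 0.0451]
eef_rot: [0.0, -0.117, 0.993, -0.0]
ft_force: [-0.2, 0.1, 1.0]
width: 0.001
grasp_force: 0.0
```

Call:
{"method": "arm_command", "body": {"fingers": [1,1,1,1,1,1,1,1,1,1], "xyz": [[-0.03,-0.007,0],[-0.06,-0.014,0],[-0.07,-0.017,0.03],[-0.07,-0.017,0.07],[-0.07,-0.017,0.11],[-0.07,-0.017,0.15],[-0.07,-0.017,0.15],[-0.07,-0.017,0.15],[-0.07,-0.017,0.15],[-0.07,-0.017,0.15]], "delta_rot": [[0,0,0],[0,0,0],[0,0,0],[0,0,0],[0,0,0],[0,0,0],[0,0,0],[0,0,0],[0,0,0],[0,0,0]]}}

```text
time_s: 29.95
tcp_pos: [0.5144, -0.1135, 0.1934]
eef_rot: [-0.001, -0.117, 0.993, 0.001]
ft_force: [0.4, -0.9, -0.6]
width: -0.001
grasp_force: 0.0
```

```bash
python3 - <<'E'
from h import *
p=grab_frame("scene");w=grab_frame("wrist")
a=[.6722,-.078,.234]
for r in cut_out("tray",p)[:2]:
    m=r["mask"].astype(np.float32);print(r["conf"],r["bbox"])
    for s in(0,.01,.04,.085):
        S=sil(p,TRAY(s),a);print(s,round(float(np.minimum(S,m).sum()/S.sum()),2))
for q in("tray","carrier_centre"):
    for n,f in(("scene",p),("wrist",w)):print(q,n,[(round(r["conf"],2),np.round(r["bbox"]).tolist()) for r in search_frame(q,f)][:5])
E
```

```text
0.62 [214.1, 249.8, 257.4, 273.8]
0 0.97
0.01 0.71
0.04 0.0
0.085 0.0
tray scene [(0.56, [214.0, 247.0, 258.0, 272.0])]
tray wrist [(0.76, [217.0, 289.0, 331.0, 348.0])]
carrier_centre scene [(0.75, [373.0, 163.0, 399.0, 186.0]), (0.64, [335.0, 165.0, 347.0, 187.0]), (0.53, [333.0, 215.0, 345.0, 240.0]), (0.34, [211.0, 250.0, 259.0, 273.0])]
carrier_centre wrist [(0.7, [519.0, 225.0, 560.0, 295.0]), (0.59, [268.0, 352.0, 281.0, 371.0])]
```

The tray matches the latched position (0.97 overlap), with the carrier inside and the look-alikes still in place. Handing in.

```bash
python3 -c "
from rig import *
print(hand_in())"
```

```text
the job is handed in; nothing more can be done
None
```

The job is done and handed in at about 30 s: the tray was released, the carrier set flat in the pocket, and the tray pressed back in, where it stayed latched; the highest reading was about 15 N, but I viewed 11 pictures, one over the limit of 10.

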